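# Unlock the collector stage and hold the tube block against its fence

### The job

On the collector stage, slide the upright grip of the transport lock away from the fence, fully to its end stop, so that its bolt no longer stands between the tube block and the fence. Then bring the ribbed tube block flush against the fence and press it against fence and bed together by leaning on it forward and down, about 10 N each way. Finish while still holding it pressed there with the gripper's fingers, so that I can fasten it; leave the bottles, vials, glassware and the spare block where they stand.

Things in the scene. Friction and masses are not known exactly. Their poses are not given: they have to be found in the camera images.
- stage: Low collector stage, fixed to the bench: a dark base with a bare metal bed, 235 x 350 mm, top 30 mm above the table. Origin: on the table, under the middle of the fence's working face. Its x axis points from the bed towards the fence (roughly away from the robot), its y axis along the fence towards the lock, z up. The bed reaches from x = -155 to +80 mm and from y = -115 to +235 mm.
- bed: The stage's flat polished metal bed, top surface at z = 30 mm; things slide on it easily (friction coefficient about 0.2), so a push half forward, half down reaches the fence, while a push mostly down does not. Same origin and axes as the stage.
- fence: The stage's fence: a straight polished steel bar (slippery like the bed) 170 mm long (y = -85 to +85 mm), its working face at x = 0 looking to -x, 30 mm tall above the bed (top 60 mm above the table); a low dark housing of about the same height stands right behind it. Same origin and axes as the stage.
- lock_grip (a point): Middle of the transport lock's black upright grip, the only grip on the stage, beyond the fence's +y end, 35 mm above the bed (65 mm above the table). The grip is 22 mm in the stage's x, 18 mm in y, and reaches 18 mm above this point and 12 mm below it; under that is a foot of 26 x 20 mm. Axes as the stage.
- lock (a joint): Lock travel, m: 0 = locked, 0.07 = end stop, bolt withdrawn. The grip slides along the stage's +y (away from the fence), needs 2 to 4 N and stays where left. It carries a steel bolt 12 x 12 mm that points to -y, its tip 95 mm from the grip, 3 to 15 mm above the bed and 2 to 14 mm in front of the fence's face.
- block_center (a point): Centre of the ribbed tube block, 20 mm above its underside. Grey plastic, 86 (x) x 128 (y) x 40 mm tall, 0.3 to 0.6 kg, loose on the bed; its +x face, 43 mm from the centre, goes against the fence. Wells are marks only. On top, in the middle, stands a rib 10 mm thick (x), 70 mm long (y), 30 mm tall.
- rib_foot (a point): On the ribbed block: the inner corner where the rib's robot-side face (-x) meets the block's top, at mid length; 40 mm above the block's underside, 5 mm to -x of the block's middle. From here the flat top reaches 38 mm further to -x and the rib rises 30 mm. A tool put here can push forward on the rib and down on the top. Axes as the block.
- spare_block: Bystander: tube block of the same outline (86 x 128 x 40 mm) without a rib, on the table to the robot's right. Origin under its middle.
- amber: Bystander: amber glass bottle, 90 mm across, 190 mm tall, on the table to the left. Origin under its middle.
- beaker: Bystander: glass beaker, 70 mm across, 85 mm tall, on the table near the stage's far left or far right corner. Origin under its middle.
- jar: Bystander: white jar, 56 mm across, 70 mm tall, on the table near the stage's far left or far right corner. Origin under its middle.
- cylinder_stand: Bystander: clear measuring cylinder on a round foot (64 mm), 134 mm tall, on the table to the right. Origin under its middle.
- vial: Bystander: small black-capped glass vial, 26 mm across, 45 mm tall, standing on the bed on the robot's side of the lock. Origin under its middle.
- vial2: Bystander: small white-capped glass vial, 22 mm across, 38 mm tall, standing on the bed on the far side of the lock. Origin under its middle.
Not all that is in view belongs to the job. Leave any green or red look-alike of the part that bears block_center alone.

How it is judged:
On the way, in this order (a step that is already met when the one before it is completed fails the run):
1. the transport lock stands at its end stop, bolt withdrawn (value of joint lock above 0.065 m), for 0.2 s.
2. the ribbed block lies flush against the fence, flat on the bed (x of block_center in the frame of stage above -0.0455 m and angle between the x axis of block_center and the x axis of stage, either way round below 0.03 rad and angle between block_center's own z axis and vertical below 0.03 rad), for 0.2 s.
At the end, for the whole second after the job is handed in: Lock at its end stop (over 65 of 70 mm); ribbed block flat on the bed (3 mm, 0.03 rad), within 2.5 mm of the fence and parallel (0.03 rad), pressed by the fingers (over 3 N): over 2.5 N on the fence, over 8 N on the bed including its weight of 3 to 6 N (all of step 2 and value of joint lock above 0.065 m and x of block_center in the frame of stage below -0.04 m and z of block_center in the frame of stage between 0.047 and 0.0525 m and contact force between block and fence above 2.5 N and contact force between block and bed above 8 N and contact force between the fingers and block above 3 N); the arm keeps its last pose, push and grip.
It fails at once if a bystander is knocked or moved more than 25 mm (distance of any of spare_block, amber, beaker, jar, cylinder_stand, vial, vial2 from where it was at the start of the episode above 0.025 m or angle between any of vial, vial2, cylinder_stand, amber, beaker, jar's own z axis and vertical above 0.6 rad).
It also fails if it takes over 45 s, if anything falls off the work surface, if the arm or the gripper's body presses on something with over 40 N, if the wrist force passes 120 N, or if a joint passes its speed limit or range.

### The arm

A 6-joint arm with a two-finger parallel gripper is mounted at the origin on the work surface. World frame = base frame: x ahead of the robot, y to its left, z up, the work surface at z = 0. Lengths are in m, angles in rad, forces in N, time in s.
With the tool pointing down it reaches from about 0.3 to 0.825 m from the base axis. Payload 5.4 kg.
Tool frame: the origin (TCP) lies at the very end of the fingers, on their centre line; the grasp point (between the pads) lies 19 mm behind it (bot.grasp_offset is the distance from the TCP to the grasp point, in m); z points along the fingers, x is the direction in which the jaws open and shut, and the axes are right-handed (so a half turn about z gives the same grasp; the last joint's range is limited). The gripper opens to 92 mm and grips with 3 to 60 N. Pads are 20 mm wide; open, the fingers measure 128 mm over their backs; the gripper's body (75 mm by 189 mm) begins 69 mm behind the grasp point.
Start: joints at [-1.417, 0.158, 1.597, -0, 1.386, -0.21], TCP at [0.205, -0.537, 0.215] pointing down, gripper open.
Joint ranges: [-2.91, 2.91], [-0.94, 2.29], [0.18, 2.7], [-1.29, 4.43], [0.17, 2.64], [-3, 3]. Speed limits (rad/s): [2.57, 2.57, 3.14, 3.14, 3.14, 3.14].

### API

Orientations are given as a rotation vector (axis times angle).
In Python, from workcell import bot gives the robot as it stands.
- The arm moves only by the shell command python3 -m crank 'ROWS' [FORCE]. ROWS is a JSON object of lists of equal length, an entry for each row: "grip": the opening, from -1 (shut) to 1 (fully open), so that 0 is half open; "dp": the shift along the world's x, y, z in mm, a list of three; "roll": the turn about the world's z in rad. A call has 1 to 12 rows; each row is the pose to reach, as a shift and turn from the pose commanded when the call began; what a row does not reach only later rows make up. A row lasts 1/10 s, in which the tool goes at most 50 mm and 8.59 degrees, less where a joint would pass 70% of its speed; a pose out of reach is approached as far as the arm can. A call with a gripper value outside its range is refused whole. The fingers move at their own pace and stop on an object; FORCE is the grip in N (left out, the last holds). Time passes only in rows, so rows that repeat a pose let the fingers close. It gives the time, the measured TCP pose, the force and the opening at its end, in the units of the state.
- bot.get_obs(): the state, without advancing time (a new reading comes with each control period).
- bot.read_camera(name): name is "scene" or "top"; returns (picture, depth): 400x640x3 uint8, red, green, blue; 400x640 float32, m along the optical axis (not along the pixel's ray), 0 where there is no reading.
- bot.camera_model(name): a dict with "intrinsics" (3x3 intrinsics, pixels), "R" (3x3) and "t" (3): a world point X has camera coordinates R X + t. Camera axes: x right, y down, z forward; pixel columns grow to the right and rows downward; lengths in m; the calibration is good to about 2 mm. A picture is of the moment at which its call begins. camera_model takes no time and is no camera call.
- bot.finish_job(): hands the job in, once; it reports no verdict.
The state is a dict: "t": time; "joints": joint angles; "qvel": joint speeds; "tau": joint torques, N m; "position": TCP position; "eef_rot": TCP orientation; "contact_force": force on the tool from outside, world axes, zero at the start; "torque": the same for the moment, N m; "gripper_width": finger opening in m.
Only numpy, scipy, OpenCV 4.12 (cv2) and the standard library are available. Lean on these libraries where they do the work, as an engineer would, in place of code of your own. Each camera call takes 0.05 s, during which the arm holds its last target.

## Working session

There is one attempt and no reset: what is moved stays moved. The work goes in short steps, Python scripts to look and compute and a shell command to move; the robot and the scene stay as the last step left them, time stands still between calls to the robot, and variables do not carry over. Pictures are saved under pics/ and viewed, and the job is handed in when it is done.

```bash
ls; mkdir -p pics; python3 - <<'E'
from workcell import bot
import cv2,numpy as np
for n in ("scene","top"):
    p,d=bot.read_camera(n); m=bot.camera_model(n)
    np.savez(f'pics/{n}0.npz',p=p,d=d,K=m['intrinsics'],R=m['R'],t=m['t'])
    cv2.imwrite(f'pics/{n}0.png',p[:,:,::-1])
    print(n,m['intrinsics'],m['R'],m['t'])
o=bot.get_obs();print(o)
E
```

```text
pics
scene [[414.65361838   0.         320.69254749]
 [  0.         414.65361838 198.75223237]
 [  0.           0.           1.        ]] [[-0.68841471  0.72530495  0.00423293]
 [ 0.4325874   0.41525571 -0.80026923]
 [-0.58219698 -0.549086   -0.59962592]] [ 0.32301178 -0.16875584  1.54403803]
top [[414.6126824    0.         307.30469295]
 [  0.         414.6126824  201.06126652]
 [  0.           0.           1.        ]] [[-0.02484711 -0.99948261 -0.02042376]
 [-0.99263152  0.02709019 -0.11810497]
 [ 0.11859715  0.0173387  -0.99279106]] [0.02531991 0.4982724  1.36765504]
{'t': 0.1, 'joints': array([-1.41709390e+00,  1.58985472e-01,  1.59807531e+00, -5.62358832e-06,
        1.38620795e+00, -2.10105524e-01]), 'qvel': array([ 2.10775367e-05, -4.69370789e-05, -3.44891806e-03, -2.24114218e-03,
        1.67071478e-03, -1.51729990e-03]), 'tau': array([-2.49060695e-04, -3.86501205e+01, -3.22962785e+01,  7.02736317e-02,
        3.39070649e-02, -3.54632539e-05]), 'position': array([ 0.20449392, -0.53681272,  0.21373322]), 'eef_rot': array([-2.58565490e+00,  1.78223498e+00,  1.81403336e-03]), 'contact_force': array([0.44217049, 0.30557316, 0.20915637]), 'torque': array([ 0.00349031,  0.04560817, -0.03058202]), 'gripper_width': 0.09156333415836204}
```

View pics/scene0.png

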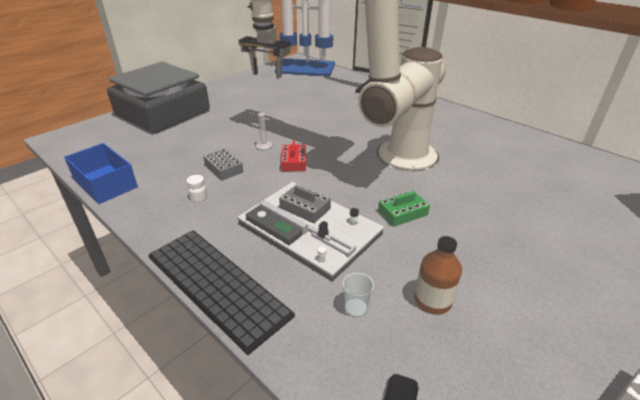

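View pics/top0.png

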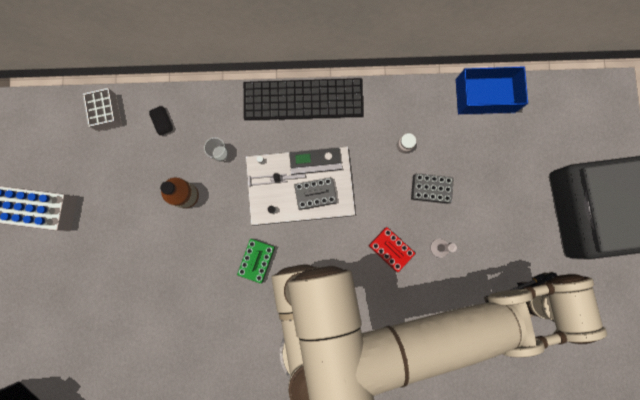

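The top view shows the stage at about (300,186), with the lock's black grip at (277,178) and the vials at (262,160) and (272,210). There are three ribbed candidates: grey on the stage (316,193), green (256,261) and red (392,249). There is also the ribless grey spare at (432,188). Grey on the bed fits the description. I'll confirm with an enlarged crop.

```bash
python3 - <<'E'
import cv2,numpy as np
p=np.load('pics/top0.npz')['p'][140:230,235:365,::-1]
cv2.imwrite('pics/top0c.png',cv2.resize(p,None,fx=6,fy=6,interpolation=cv2.INTER_CUBIC))
p=np.load('pics/scene0.npz')['p'][175:280,230:395,::-1]
cv2.imwrite('pics/scene0c.png',cv2.resize(p,None,fx=4.8,fy=4.8,interpolation=cv2.INTER_CUBIC))
E
```

```text
(no output)
```

View pics/top0c.png

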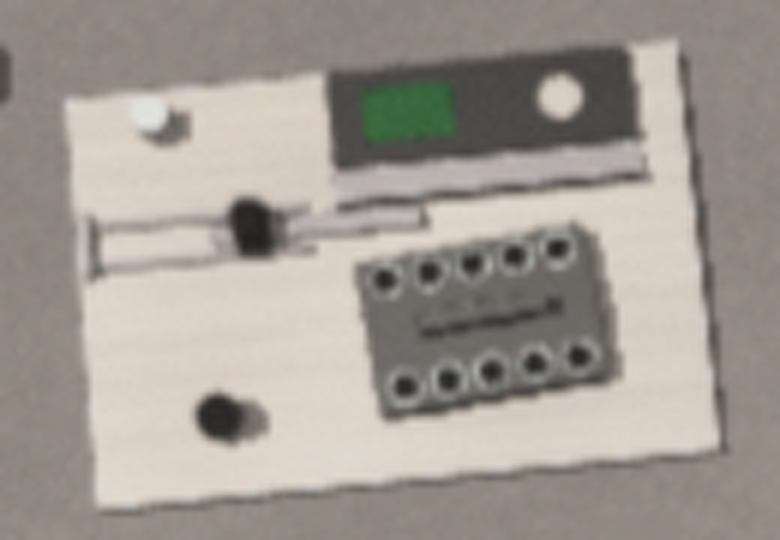

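View pics/scene0c.png

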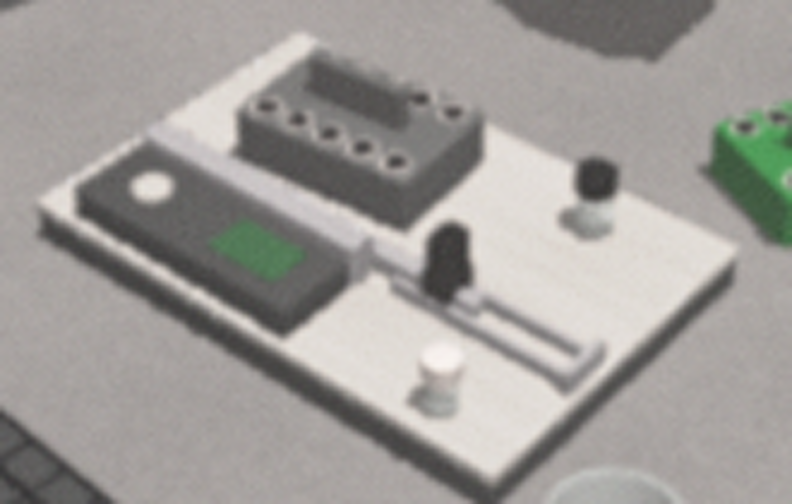

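The enlarged crops confirm it: the only grey block with a rib lies on the bed, crop (490,320), turned slightly from the fence. The bolt tip at (425,220) stands between it and the fence. Next I measure poses.

```bash
cat > h.py <<'E'
import numpy as np,cv2
def back(u,v,z,D):
    K,R,t=D['K'],D['R'],D['t']; c=-R.T@t
    r=R.T@np.linalg.inv(K)@np.array([u,v,1.]); return c+r*(z-c[2])/r[2]
def cloud(D):
    d=D['d'];v,u=np.indices(d.shape); K=D['K']
    P=np.stack([(u-K[0,2])/K[0,0]*d,(v-K[1,2])/K[1,1]*d,d],-1)
    return (P-D['t'])@D['R']
E
python3 - <<'E'
from h import *
D=np.load('pics/top0.npz');C=cloud(D)
sub=C[140:230,235:365]
def rect(mask,n):
    P=sub[mask][:,:2].astype(np.float32); print(n,len(P),P.mean(0)); print(cv2.minAreaRect(P),'\n',cv2.boxPoints(cv2.minAreaRect(P)).round(4))
z=sub[...,2]
print(np.percentile(z,[5,20,50,80,95]))
f=lambda u,v,zz: back(235+(u+.5)/6-.5,140+(v+.5)/6-.5,zz,D)
cs=np.array([f(*c,.03) for c in [(68,98),(678,40),(722,450),(98,508)]]) # TL TR BR BL
print('bed corners\n',cs.round(4))
obj=np.array([[.08,.235],[.08,-.115],[-.155,-.115],[-.155,.235]])
A=[];b=[]
for o,c in zip(obj,cs): A+= [[o[0],-o[1],1,0],[o[1],o[0],0,1]]; b+=[c[0],c[1]]
s,res,_,_=np.linalg.lstsq(np.array(A),np.array(b),rcond=None)
print('stage scale',np.hypot(s[0],s[1]),'yaw',np.arctan2(s[1],s[0]),'org',s[2:],res)
th=np.arctan2(s[1],s[0]);Rm=np.array([[np.cos(th),-np.sin(th)],[np.sin(th),np.cos(th)]])
for n,c in dict(grip=(250,222,.083),bolt=(425,220,.045),fenceL=(335,207,.06),fenceR=(648,180,.06),vial=(216,417,.075),vial2=(150,115,.068)).items():
    w=f(*c);print(n,w.round(4),'stage',(Rm.T@(w[:2]-s[2:])).round(4))
# block wells (top z=.07)
w=[f(*c,.07) for c in [(385,280),(558,249),(580,357),(404,387)]]
w=np.array(w);m=w.mean(0);print('block c',m,'stage',(Rm.T@(m[:2]-s[2:])).round(4)); dy=(w[0]-w[1]+w[3]-w[2]);print('block yaw',np.arctan2(-dy[0],dy[1]))
# depth
S=(sub[...,:2]-s[2:])@Rm
sel=(z>.06)&(z<.075)&(S[...,0]<-.02)&(S[...,0]>-.16)&(np.abs(S[...,1])<.12)
P=S[sel].astype(np.float32);print('blk depth',cv2.minAreaRect(P),len(P))
sel=(z>.08)&(S[...,0]<-.02)&(S[...,0]>-.16)&(np.abs(S[...,1])<.12)
P=S[sel].astype(np.float32);print('rib depth',cv2.minAreaRect(P),P.mean(0),z[sel].max())
sel=(z>.06)&(np.abs(S[...,0])<.03)&(S[...,1]>.09)
P=S[sel];print('grip depth',P.mean(0),P.min(0),P.max(0),z[sel].max())
E
```

```text
[-0.00171651  0.00174495  0.02999888  0.04990535  0.07244446]
bed corners
 [[ 0.6601  0.2187  0.03  ]
 [ 0.6835 -0.13    0.03  ]
 [ 0.4488 -0.146   0.03  ]
 [ 0.4255  0.2035  0.03  ]]
stage scale 0.9999384182397857 yaw 0.06658047931076252 org [ 0.59590218 -0.02080689] [2.63687181e-07]
grip [0.5757 0.1109 0.083 ] stage [-0.0114  0.1328]
bolt [0.581  0.0163 0.045 ] stage [-0.0124  0.038 ]
fenceL [0.587  0.0657 0.06  ] stage [-0.0031  0.0869]
fenceR [ 0.5972 -0.108   0.06  ] stage [-0.0045 -0.0871]
vial [0.4703 0.1318 0.075 ] stage [-0.1152  0.1607]
vial2 [0.6402 0.1668 0.068 ] stage [0.0567 0.1843]
block c [ 0.5212148  -0.01388011  0.07      ] stage [-0.0741  0.0119]
block yaw 0.14701114252335964
blk depth ((-0.07538542151451111, 0.011586859822273254), (0.08694493025541306, 0.12773041427135468), 4.795914649963379) 810
rib depth ((-0.07625113427639008, 0.012092245742678642), (0.050178252160549164, 0.05406396836042404), 47.31340026855469) [-0.07701681  0.0111698 ] 0.10840771642250378
grip depth [-0.01227625  0.13354863] [-0.0218901   0.12543234] [0.00036857 0.14337021] 0.09263943328082722
```

```bash
python3 - <<'E'
from h import *
D=np.load('pics/top0.npz');C=cloud(D)
for n,(u,v,z) in dict(amber=(176,191,.1),amcap=(167,188,.19),beaker=(217,150,.05),cyl=(440,248,.01),cyltop=(452,246,.13),jar=(408,142,.07)).items(): print(n,back(u,v,z,D).round(3))
th=.0666;o=np.array([.5959,-.0208]);R=np.array([[np.cos(th),-np.sin(th)],[np.sin(th),np.cos(th)]])
for p in [(-.011,.095),(-.011,.100),(-.011,.176),(-.16,.012),(-.1,.012),(-.048,.012)]: print(p,(o+R@p).round(4), 'd mm',((o+R@p-np.array([.2045,-.5368]))*1e3).round(0))
print('unit y',R@[0,1]*70)
E
```

```text
amber [0.535 0.434 0.1  ]
amcap [0.531 0.431 0.19 ]
beaker [0.679 0.313 0.05 ]
cyl [ 0.331 -0.428  0.01 ]
cyltop [ 0.336 -0.429  0.13 ]
jar [ 0.682 -0.327  0.07 ]
(-0.011, 0.095) [0.5786 0.0733] d mm [374. 610.]
(-0.011, 0.1) [0.5783 0.0782] d mm [374. 615.]
(-0.011, 0.176) [0.5732 0.1541] d mm [369. 691.]
(-0.16, 0.012) [ 0.4355 -0.0195] d mm [231. 517.]
(-0.1, 0.012) [ 0.4953 -0.0155] d mm [291. 521.]
(-0.048, 0.012) [ 0.5472 -0.012 ] d mm [343. 525.]
unit y [-4.65855433 69.84481277]
```

```bash
python3 -m crank '{"grip":[-1,-1,-1,-1,-1,-1,-1,-1,-1,-1,-1,-1],"dp":[[374,610,0],[374,610,0],[374,610,0],[374,610,0],[374,610,0],[374,610,0],[374,610,0],[374,610,0],[374,610,0],[374,610,0],[374,610,0],[374,610,0]],"roll":[-0.297,-0.297,-0.297,-0.297,-0.297,-0.297,-0.297,-0.297,-0.297,-0.297,-0.297,-0.297]}' 20
```

```text
t: 1.3
position: [0.5187, -0.0237, 0.2143]
eef_rot: [2.294, -2.146, -0.0]
contact_force: [0.3, -1.0, 0.4]
gripper_width: 0.0005
```

```bash
python3 -m crank '{"grip":[-1,-1,-1,-1,-1],"dp":[[30,48,0],[60,97,0],[60,97,0],[60,97,0],[60,97,0]],"roll":[0,0,0,0,0]}'
```

```text
t: 1.8
position: [0.5775, 0.0702, 0.2142]
eef_rot: [2.293, -2.145, -0.001]
contact_force: [-0.6, 0.3, -0.2]
gripper_width: -0.0001
```

```bash
python3 -m crank '{"grip":[-1,-1,-1,-1,-1,-1],"dp":[[-3,4,-45],[-3,4,-90],[-3,4,-120],[-3,4,-140],[-3,4,-152],[-3,4,-152]],"roll":[0,0,0,0,0,0]}' && python3 - <<'E'
from workcell import bot
import cv2,numpy as np
p,d=bot.read_camera("scene")
cv2.imwrite('pics/s1.png',cv2.resize(p[100:290,225:400,::-1],None,fx=3.1,fy=3.1,interpolation=cv2.INTER_CUBIC))
E
```

```text
t: 2.4
position: [0.5736, 0.0738, 0.0612]
eef_rot: [2.291, -2.147, -0.004]
contact_force: [0.3, 0.1, 0.2]
gripper_width: 0.0004
```

View pics/s1.png

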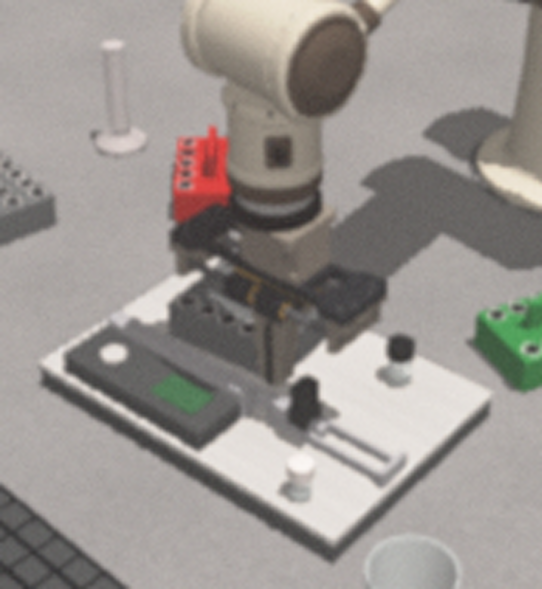

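The closed fingers (crop 275,350) are beside the grip (305,400), on its fence side. I push it along the stage's +y.

```bash
python3 -m crank '{"grip":[-1,-1,-1,-1,-1,-1,-1,-1,-1,-1,-1],"dp":[[2,10,0],[2,18,0],[1,26,0],[0,34,0],[0,42,0],[-1,50,0],[-1,58,0],[-2,66,0],[-2,73,0],[-3,78,0],[-3,78,0]],"roll":[0,0,0,0,0,0,0,0,0,0,0]}'
```

```text
t: 3.55
position: [0.5726, 0.151, 0.0626]
eef_rot: [2.293, -2.142, 0.006]
contact_force: [1.9, -11.0, 1.5]
gripper_width: 0.0002
```

```bash
python3 -m crank '{"grip":[-1,-1,-1,-1],"dp":[[0,2,0],[0,4,0],[0,5,0],[0,5,0]],"roll":[0,0,0,0]}' && python3 - <<'E'
from workcell import bot
import cv2,numpy as np
p,d=bot.read_camera("scene")
cv2.imwrite('pics/s2.png',cv2.resize(p[100:290,225:400,::-1],None,fx=3.1,fy=3.1,interpolation=cv2.INTER_CUBIC))
E
```

```text
t: 3.95
position: [0.5727, 0.1512, 0.0627]
eef_rot: [2.288, -2.139, 0.012]
contact_force: [-1.0, -25.7, 4.2]
gripper_width: 0.0001
```

View pics/s2.png

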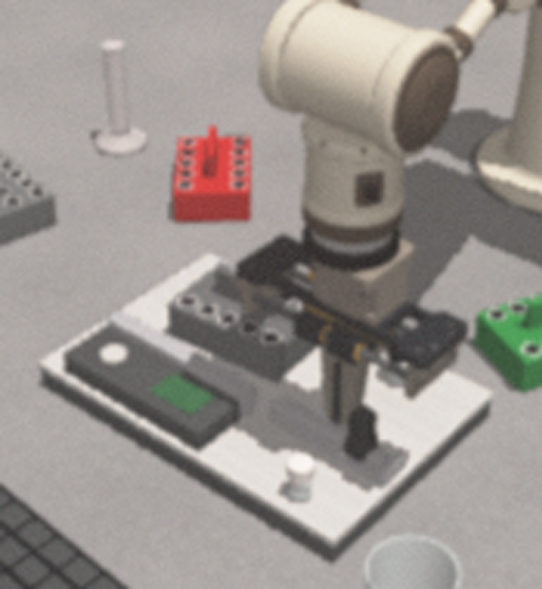

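Against the stop, the force rose to about 26 N with no motion, and the grip is at the far end of its guide (crop 360,430). I back off, lift, go behind the rib and look.

```bash
python3 -m crank '{"grip":[-1,-1,-1,-1,-0.48,-0.48,-0.48,-0.48,-0.48,-0.48,-0.48],"dp":[[0,-12,0],[1,-20,0],[1,-20,40],[1,-20,85],[-20,-60,95],[-45,-110,95],[-65,-145,95],[-78,-172,95],[-78,-172,95],[-78,-172,95],[-78,-172,95]],"roll":[0,0,0,0,0,0,0,0,0,0,0]}' && python3 - <<'E'
from workcell import bot
import cv2,numpy as np
for n in("scene","top"):
    p,d=bot.read_camera(n); m=bot.camera_model(n)
    np.savez(f'pics/{n}3.npz',p=p,d=d,K=m['intrinsics'],R=m['R'],t=m['t'])
    q=p[100:290,225:400] if n=='scene' else p[140:230,235:365]
    cv2.imwrite(f'pics/{n}3.png',cv2.resize(q[:,:,::-1],None,fx=3.1 if n=='scene' else 6,fy=3.1 if n=='scene' else 6,interpolation=cv2.INTER_CUBIC))
E
```

```text
t: 5.1
position: [0.4945, -0.0127, 0.1575]
eef_rot: [-2.295, 2.144, 0.001]
contact_force: [-0.4, 0.6, -0.2]
gripper_width: 0.0239
```

View pics/scene3.png

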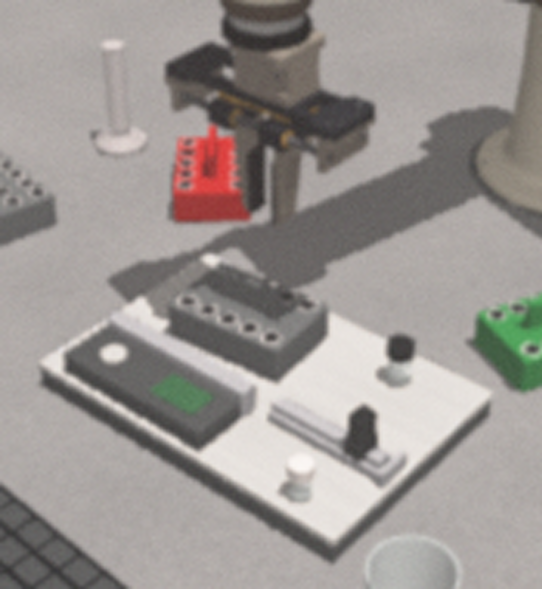

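View pics/top3.png

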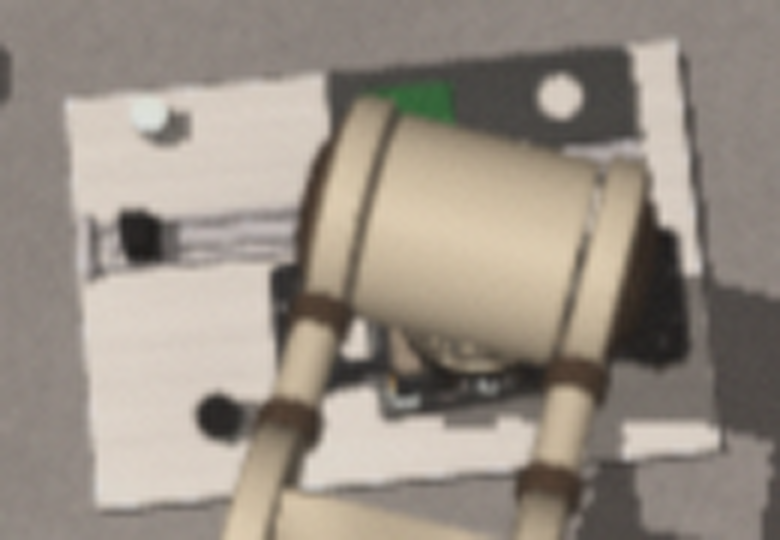

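The bolt is withdrawn. The grip moved from crop (250,222) to about (140,235), and I need to check that distance precisely.

```bash
python3 - <<'E'
from h import *
th=.0666;o=np.array([.5959,-.0208]);R=np.array([[np.cos(th),-np.sin(th)],[np.sin(th),np.cos(th)]])
for f in('0','3'):
  D=np.load(f'pics/top{f}.npz')
  for n in ('top','scene'):
    D=np.load(f'pics/{n}{f}.npz');C=cloud(D);S=(C[...,:2]-o)@R;z=C[...,2]
    s=(z>.055)&(z<.1)&(abs(S[...,0]+.011)<.02)&(S[...,1]>.1)&(S[...,1]<.26)
    P=S[s];print(f,n,len(P),P.mean(0).round(4),P.min(0).round(4),P.max(0).round(4))
  D=np.load(f'pics/top{f}.npz')
  g=D['p'][140:230,235:365].max(2); C=cloud(D)[140:230,235:365]; S=(C[...,:2]-o)@R
  s=(g<60)&(abs(S[...,0]+.011)<.03)&(S[...,1]>.11)&(S[...,1]<.23)
  v,u=np.nonzero(s); w=back(u.mean()+235,v.mean()+140,.075,D); print('dark',len(u),R.T@(w[:2]-o))
D=np.load('pics/scene3.npz');C=cloud(D);S=(C[...,:2]-o)@R;z=C[...,2]
s=(z>.066)&(z<.075)&(S[...,0]<-.025)&(S[...,0]>-.15)&(abs(S[...,1])<.1)
print(cv2.minAreaRect(S[s].astype(np.float32)),s.sum())
E
```

```text
0 top 49 [-0.0124  0.135 ] [-0.0222  0.1254] [0.0011 0.2259]
0 scene 100 [-0.0029  0.1376] [-0.0183  0.1262] [0.0068 0.145 ]
dark 40 [-0.01314799  0.13275291]
3 top 55 [-0.0129  0.194 ] [-0.0231  0.186 ] [0.0008 0.2038]
3 scene 105 [-0.0024  0.1989] [-0.0158  0.1878] [0.0064 0.2068]
dark 40 [-0.01240982  0.1931961 ]
((-0.07120092213153839, 0.011473406106233597), (0.08960700780153275, 0.12797951698303223), 5.954754829406738) 600
```

The image says the grip moved only about 60 mm, although it stopped hard at 25 N. I look closer at the guide before relying on either reading.

```bash
python3 - <<'E'
from h import *
a=[cv2.resize(np.load(f'pics/scene{f}.npz')['p'][210:270,300:370,::-1],None,fx=5.5,fy=5.5,interpolation=cv2.INTER_CUBIC) for f in '03']
b=[cv2.resize(np.load(f'pics/top{f}.npz')['p'][165:200,240:310,::-1],None,fx=5.5,fy=5.5,interpolation=cv2.INTER_CUBIC) for f in '03']
cv2.imwrite('pics/cmp.png',np.vstack([np.hstack(a),np.hstack(b)]))
D=np.load('pics/top0.npz');C=cloud(D)
th=.0666;o=np.array([.5959,-.0208]);R=np.array([[np.cos(th),-np.sin(th)],[np.sin(th),np.cos(th)]])
for n in('top0','scene0','scene3'):
  C=cloud(np.load(f'pics/{n}.npz'));S=(C[...,:2]-o)@R
  for y in np.arange(.15,.236,.005):
    s=(abs(S[...,0]+.01)<.02)&(abs(S[...,1]-y)<.0025)&(C[...,2]>.02)
    print(n,y.round(3),s.sum(),(C[...,2][s].max()*1e3).round(0) if s.any() else '',end=' | ')
  print()
E
```

```text
top0 0.15 15 47.0 | top0 0.155 19 52.0 | top0 0.16 16 44.0 | top0 0.165 19 44.0 | top0 0.17 14 44.0 | top0 0.175 16 41.0 | top0 0.18 16 47.0 | top0 0.185 17 45.0 | top0 0.19 18 47.0 | top0 0.195 19 43.0 | top0 0.2 17 48.0 | top0 0.205 17 44.0 | top0 0.21 14 49.0 | top0 0.215 18 45.0 | top0 0.22 17 47.0 | top0 0.225 25 55.0 | top0 0.23 14 51.0 | top0 0.235 7 34.0 | 
scene0 0.15 19 45.0 | scene0 0.155 29 45.0 | scene0 0.16 21 42.0 | scene0 0.165 21 41.0 | scene0 0.17 17 41.0 | scene0 0.175 19 40.0 | scene0 0.18 20 42.0 | scene0 0.185 20 42.0 | scene0 0.19 21 41.0 | scene0 0.195 19 40.0 | scene0 0.2 21 41.0 | scene0 0.205 20 41.0 | scene0 0.21 21 43.0 | scene0 0.215 17 40.0 | scene0 0.22 8 40.0 | scene0 0.225 16 47.0 | scene0 0.23 58 48.0 | scene0 0.235 35 47.0 | 
scene3 0.15 21 45.0 | scene3 0.155 18 45.0 | scene3 0.16 20 47.0 | scene3 0.165 20 45.0 | scene3 0.17 19 45.0 | scene3 0.175 19 45.0 | scene3 0.18 12 45.0 | scene3 0.185 11 54.0 | scene3 0.19 36 84.0 | scene3 0.195 31 84.0 | scene3 0.2 41 85.0 | scene3 0.205 79 84.0 | scene3 0.21 19 45.0 | scene3 0.215 23 46.0 | scene3 0.22 16 46.0 | scene3 0.225 14 48.0 | scene3 0.23 56 47.0 | scene3 0.235 28 31.0 |
```

View pics/cmp.png

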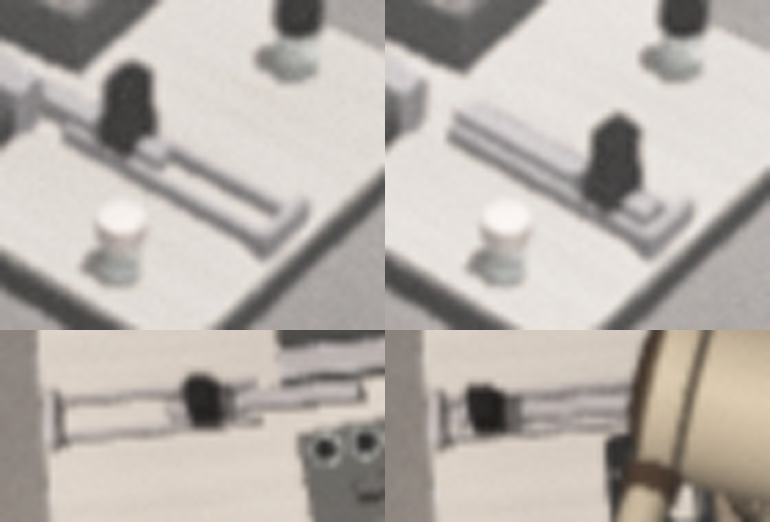

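The second look shows a few mm of free rail beyond the foot (lower right, around 450,405). The stop may or may not be real, so I repeat the push at a slightly different height and check.

```bash
python3 -m crank '{"grip":[-1,-1,-1,-1,-1,-1,-1,-1,-1],"dp":[[20,45,0],[45,90,0],[65,125,0],[80,150,0],[80,150,-45],[80,150,-85],[80,150,-99],[80,150,-99],[80,150,-99]],"roll":[0,0,0,0,0,0,0,0,0]}'
```

```text
t: 6.1
position: [0.5754, 0.1364, 0.0602]
eef_rot: [-2.293, 2.145, -0.002]
contact_force: [1.4, 0.3, 1.3]
gripper_width: 0.0004
```

```bash
python3 -m crank '{"grip":[-1,-1,-1,-1,-1,-1],"dp":[[0,6,0],[-1,12,0],[-1,16,0],[-1,20,0],[-1,24,0],[-1,24,0]],"roll":[0,0,0,0,0,0]}' && python3 - <<'E'
from workcell import bot
import cv2,numpy as np
print(bot.get_obs()['joints'].round(3))
p,d=bot.read_camera("scene")
cv2.imwrite('pics/s4.png',cv2.resize(p[170:280,290:400,::-1],None,fx=5,fy=5,interpolation=cv2.INTER_CUBIC))
E
```

```text
t: 6.7
position: [0.5745, 0.1513, 0.0607]
eef_rot: [2.288, -2.135, 0.019]
contact_force: [-4.1, -33.0, 9.9]
gripper_width: 0.0003
[ 0.064  0.372  1.662 -0.019  1.108  1.574]
```

View pics/s4.png

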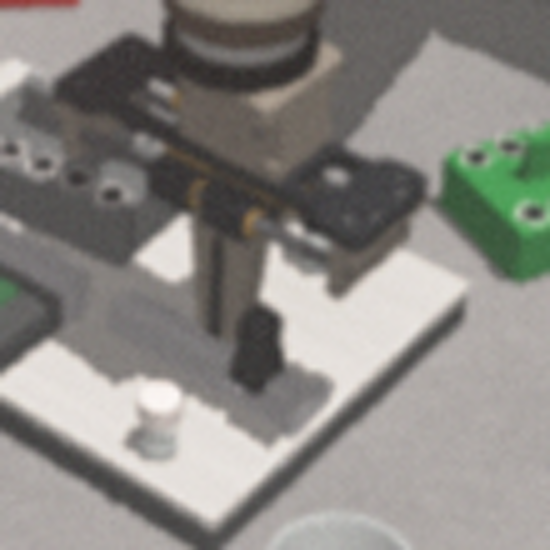

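```bash
python3 - <<'E'
from h import *
th=.0666;o=np.array([.5959,-.0208]);R=np.array([[np.cos(th),-np.sin(th)],[np.sin(th),np.cos(th)]])
ims=[]
for n in('top0','top3','scene0','scene3'):
    D=np.load(f'pics/{n}.npz'); H=[]
    # rectify plane z=.042, stage y .10...24 (across), x -.04...02 (down)
    ys=np.linspace(.24,.10,561);xs=np.linspace(.02,-.04,241)
    Y,X=np.meshgrid(ys,xs); W=np.stack([X,Y],-1)@R.T+o
    P=np.concatenate([W,np.full(X.shape+(1,),.042)],-1)@D['R'].T+D['t']
    u=P[...,0]/P[...,2]*D['K'][0,0]+D['K'][0,2];v=P[...,1]/P[...,2]*D['K'][1,1]+D['K'][1,2]
    im=cv2.remap(np.ascontiguousarray(D['p'][:,:,::-1]),u.astype(np.float32),v.astype(np.float32),cv2.INTER_CUBIC)
    for k in range(0,561,40): cv2.line(im,(k,0),(k,8),(0,0,255),1)
    ims.append(cv2.resize(im,None,fx=1,fy=.6))
cv2.imwrite('pics/rect.png',np.vstack(ims))
E
```

```text
(no output)
```

View pics/rect.png

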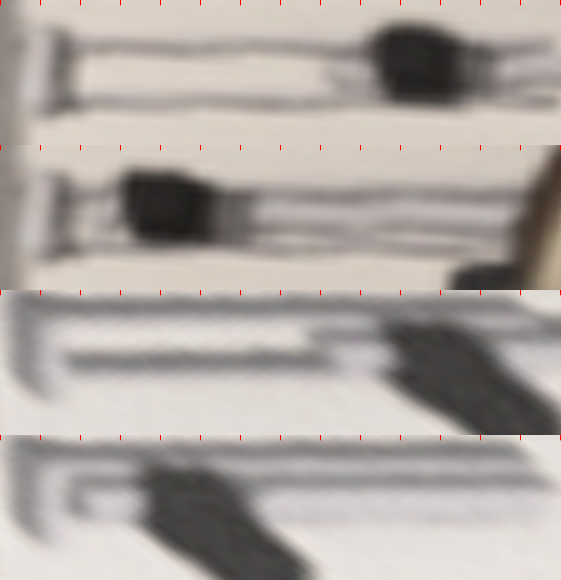

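Rectified views: the foot's nose travelled from about 320 px to 78 px (about 61 mm) and now lies at the end bar (about 62 px). A second push at 33 N stopped at the identical spot. If it had started at 0, 9 more mm would have run through the bar, so it started partly drawn and this is the end stop. On to the block.

```bash
python3 -m crank '{"grip":[-1,-1,-1,-1,-0.48,-0.48,-0.48,-0.48,-0.48,-0.48,-0.48,-0.48],"dp":[[0,-12,0],[0,-24,0],[0,-24,40],[0,-24,85],[-20,-60,95],[-45,-110,95],[-65,-145,95],[-80,-176,95],[-80,-176,95],[-80,-176,60],[-80,-176,30],[-80,-176,30]],"roll":[0,0,0,0,0,0,0,0,0,0,0,0]}'
```

```text
t: 7.95
position: [0.49, -0.0141, 0.0849]
eef_rot: [2.293, -2.143, -0.012]
contact_force: [-0.8, -0.2, -0.3]
gripper_width: 0.0239
```

```bash
python3 -m crank '{"grip":[-0.48,-0.48,-0.48],"dp":[[2,0,-6],[3,0,-10],[3,0,-10]],"roll":[0,0,0]}' && python3 - <<'E'
from workcell import bot
import cv2,numpy as np
p,d=bot.read_camera("scene")
cv2.imwrite('pics/s5.png',cv2.resize(p[120:260,225:375,::-1],None,fx=4,fy=4,interpolation=cv2.INTER_CUBIC))
E
```

```text
t: 8.25
position: [0.4971, -0.0157, 0.0794]
eef_rot: [-2.294, 2.145, -0.002]
contact_force: [-0.5, -0.8, -0.6]
gripper_width: 0.0238
```

View pics/s5.png

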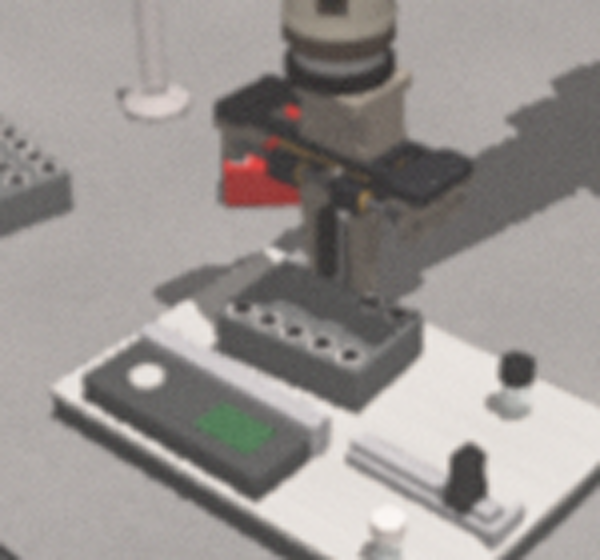

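The fingers (crop 340,270) are behind the rib over the block's top, and the bed ahead is clear. I push forward.

```bash
python3 -m crank '{"grip":[-0.48,-0.48,-0.48,-0.48,-0.48,-0.48,-0.48,-0.48],"dp":[[2,0,-3],[6,0,-3],[10,1,-3],[15,1,-3],[20,1,-3],[25,2,-3],[30,2,-3],[30,2,-3]],"roll":[0,0,0,0,0,0,0,0]}'
```

```text
t: 9.1
position: [0.5273, -0.0139, 0.0758]
eef_rot: [-2.294, 2.145, -0.002]
contact_force: [-0.4, -0.3, -0.1]
gripper_width: 0.0242
```

```bash
python3 - <<'E'
from workcell import bot
import cv2,numpy as np
p,d=bot.read_camera("scene")
cv2.imwrite('pics/s6.png',cv2.resize(p[120:260,225:375,::-1],None,fx=4,fy=4,interpolation=cv2.INTER_CUBIC))
E
```

```text
(no output)
```

View pics/s6.png

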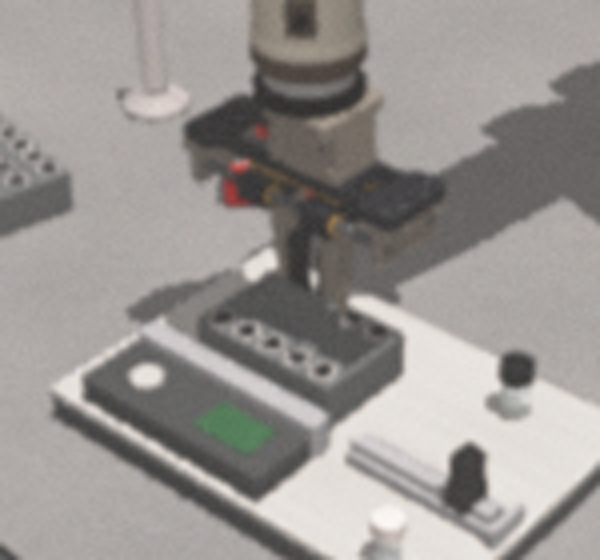

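The block follows squarely, with a gap of about 10 mm left to the fence.

```bash
python3 -m crank '{"grip":[-0.48,-0.48,-0.48,-0.48,-0.48],"dp":[[3,0,0],[6,0,0],[9,1,0],[12,1,0],[12,1,0]],"roll":[0,0,0,0,0]}'
```

```text
t: 9.65
position: [0.5376, -0.0128, 0.0754]
eef_rot: [2.294, -2.145, -0.003]
contact_force: [-5.5, -0.5, 3.6]
gripper_width: 0.0241
```

Contact came at the expected place. Now I lean down.

```bash
python3 -m crank '{"grip":[-0.48,-0.48,-0.48,-0.48,-0.48],"dp":[[1,0,-2],[2,0,-4],[2,0,-5],[2,0,-6],[2,0,-6]],"roll":[0,0,0,0,0]}'
```

```text
t: 10.15
position: [0.5377, -0.0127, 0.0704]
eef_rot: [2.292, -2.142, -0.008]
contact_force: [-16.0, -0.1, 16.2]
gripper_width: 0.0241
```

```bash
python3 -m crank '{"grip":[-0.48,-0.48,-0.48,-0.48],"dp":[[-1,0,1],[-1,0,1],[-1,0,1],[-1,0,1]],"roll":[0,0,0,0]}'; python3 - <<'E'
from workcell import bot
import cv2,numpy as np
from h import *
th=.0666;o=np.array([.5959,-.0208]);R=np.array([[np.cos(th),-np.sin(th)],[np.sin(th),np.cos(th)]])
p,d=bot.read_camera("scene");m=bot.camera_model("scene")
D=dict(d=d,K=m['intrinsics'],R=m['R'],t=m['t']);C=cloud(D);S=(C[...,:2]-o)@R;z=C[...,2]
s=(z>.064)&(z<.075)&(S[...,0]>-.1)&(S[...,0]<.005)&(abs(S[...,1])<.1)
print(cv2.minAreaRect(S[s].astype(np.float32)),z[s].mean(),s.sum())
cv2.imwrite('pics/s7.png',cv2.resize(p[120:260,225:375,::-1],None,fx=4,fy=4,interpolation=cv2.INTER_CUBIC))
x=bot.get_obs();print(x['t'],x['position'],x['contact_force'])
E
```

```text
t: 10.55
position: [0.5376, -0.0127, 0.0704]
eef_rot: [2.293, -2.144, -0.005]
contact_force: [-8.6, 0.2, 5.2]
gripper_width: 0.0238
((-0.04007389023900032, 0.011332418769598007), (0.1302361786365509, 0.08950665593147278), 89.76237487792969) 0.06932711769193917 651
10.6 [ 0.53761397 -0.01268665  0.07041849] [-7.97895327  0.3198428   5.58877858]
```

View pics/s7.png

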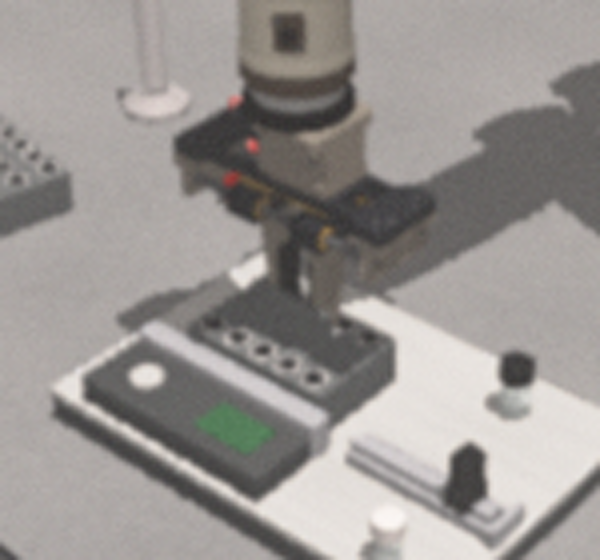

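The block is flush: depth gives yaw within 0.25° and x about −0.04. I add a little push in both directions.

```bash
python3 -m crank '{"grip":[-0.48,-0.48,-0.48,-0.48,-0.48],"dp":[[0.5,0,-0.5],[0.5,0,-0.5],[0.5,0,-0.5],[0.5,0,-0.5],[0.5,0,-0.5]],"roll":[0,0,0,0,0]}'
```

```text
t: 11.1
position: [0.5376, -0.0127, 0.0704]
eef_rot: [2.292, -2.143, -0.006]
contact_force: [-11.9, -0.6, 11.1]
gripper_width: 0.0238
```

```bash
python3 - <<'E'
from workcell import bot
x=bot.get_obs();print(x['t'],x['position'],x['contact_force'])
bot.finish_job()
E
```

```text
11.1 [ 0.53763742 -0.01270142  0.07040565] [-11.92333372  -0.58492653  11.10541881]
the job is handed in; nothing more can be done
```

I slid the lock grip to its hard stop, pushed the grey ribbed block against the fence and handed the job in at 11.1 s. The closing push on the block was about 12 N forward and 11 N down. One check does not fully agree, on the lock travel.

- **Block:** depth measurement gives it parallel to the fence within about 0.25° and lying flat. The fingers stopped where a flush block puts them, and did not move as the push increased.
- **Lock:** the camera shows only about 60–62 mm of grip travel, not 70 mm. A second push, up to 33 N, stopped at the same spot, with the foot's nose at or within a few mm of the end bar. I took this as the end stop, with the lock having started partly drawn, but I could not read the lock's value directly.
- **Bystanders:** the vials, cylinder and spare block look unmoved in the last picture. I did not measure any of them again. The jar and amber bottle were outside the last pictures, and the arm did not go near them.

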